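# Shuttle a watch case under the casing press and close its back

### The arm

A 6-joint arm with a two-finger parallel gripper is mounted at the origin on a cart in front of the work surface, level with it; the furniture and walls round the work are solid. World frame = base frame: x ahead of the robot, y to its left, z up, the work surface at z = 0. Lengths are in m, angles in degrees, forces in N, time in s.
With the tool pointing down it reaches from about 0.4 to 0.825 m from the base axis. Payload 7 kg.
Tool frame: the origin (TCP) lies midway between the tips of the shut fingers; the grasp point (between the pads) lies ctrl.tcp_to_grasp behind it (ctrl.tcp_to_grasp is the distance from the TCP to the grasp point, in m); y points along the fingers, z is the direction in which the jaws open and shut, and the axes are right-handed (so a half turn about y gives the same grasp; the last joint's range is limited). The gripper opens to 88 mm and grips with 3 to 60 N. Pads are 19 mm wide; open, the fingers measure 130 mm over their backs; the gripper's body (78 mm by 193 mm) begins 47 mm behind the grasp point.
Start: joints at [-55.628, 20.546, 0.682, 0, -70.136, -16.507], TCP at [0.207, -0.642, 0.227] pointing down, gripper open.
Joint ranges: [-176.03, 176.03], [-82.01, 121.73], [-58.28, 71.71], [-173.87, 95.51], [-174.79, -0.11], [-173.66, 173.66]. Speed limits (degrees/s): [136.94, 136.94, 172.46, 180, 180, 180].

### API

Orientations are given as [roll, pitch, yaw] about the fixed x, y, z axes, in that order (R = Rz(yaw) Ry(pitch) Rx(roll)).
In Python, from plant import ctrl, snapshot, silhouettes gives the robot as it stands.
- The arm moves only by the shell command python3 -m pendant 'ROWS'. ROWS is JSON, a list that holds one entry, the list of rows, each a list of 7 numbers: the shift along the tool's x, y, z in cm, then the turn, a rotation vector about the tool's x, y, z in degrees, then the opening, from 0 (shut) to 1 (fully open). In form: [[[x, y, z, rx, ry, rz, hand], ...]]. A call has 1 to 12 rows; each row shifts and turns the commanded pose from where the row before left it, along the tool's axes as they then stand; what a row does not reach is not made up. A row lasts 1/12 s, in which the tool goes at most 41.7 mm and 7.16 degrees, less where a joint would pass 70% of its speed; a pose out of reach is approached as far as the arm can. A call with a gripper value outside its range is refused whole. The fingers move at their own pace and stop on an object; the grip force is fixed at half the most. Time passes only in rows, so rows that do not move let the fingers close. It gives the time, the measured TCP pose, the force and the opening at its end, in the units of the state.
- ctrl.get_obs(): the state, without advancing time (a new reading comes with each control period).
- snapshot(name): name is "side" or "top" or "wrist"; returns a dict with "image" (384x512x3 uint8, red, green, blue), "camera_matrix" (3x3 intrinsics, pixels), "dist_coeffs" ([k1, k2, p1, p2, k3] as OpenCV has them; the pictures are not rectified), "eye" and "orientation" of the camera in the world; the wrist camera has in their place "mount" (4x4, takes a point from camera to tool coordinates, whose origin is the TCP and whose axes are the tool frame's). Camera axes: x right, y down, z forward; pixel columns grow to the right and rows downward; lengths in m; the calibration is good to about 2 mm. A picture is of the moment at which its call begins: read the wrist's pose just before it. There is no depth.
- ctrl.close_job(): hands the job in, once; it reports no verdict.
Trained networks look in a picture, given as the dict that the camera call returned (one of the last four; its "shot" number tells which), for a name from the list of things; names that differ only in an ending like _2 or _b are one class to them, and where a whole thing is asked for, a point or a joint stands for the part that bears it (a point fixed in the world has none). Each returns a list of dicts, best first, with "confidence" (0 to 1); they miss things now and then, are a little off and sometimes report something else, mostly with a low value. They report only what shows in the picture. A call takes as long as a camera call. They do not tell look-alikes from the thing itself.
- silhouettes(picture, thing): "mask" (384x512 bool, what is visible of it) and "bbox" ([left, top, width, height] in pixels, round what is visible of it).
The state is a dict: "clock": time; "joint_pos": joint angles; "qvel": joint speeds; "tau": joint torques, N m; "tool_pos": TCP position; "orientation": TCP orientation; "force": force on the tool from outside, world axes, zero at the start; "moment": the same for the moment, N m; "opening": finger opening in m.
Only numpy, scipy, OpenCV 4.12 (cv2) and the standard library are available. Lean on these libraries where they do the work, as an engineer would, in place of code of your own. Each camera call takes 0.05 s, during which the arm holds its last target.

### The job

Close the back of the watch case in the small casing press with pushes of the fingertips alone: push the sliding shuttle along (its upright end plate is there to push on) until the nest that holds the watch case, not the one with the empty cushion, clicks into its detent under the plunger; then press the plunger's button down until the back is fully home and let it spring up again. Do not touch or lift the watch case or the cushion, press only once the watch case has clicked in under the plunger, and leave the other things on the table where they are.

Things in the scene. Friction and masses are not known exactly. Their poses are not given: they have to be found in the camera images.
- press: fixed grey casing press; origin on the table under the plunger's axis. Local +y: the way the shuttle is pushed (mostly to world left); local +x: to the column. Base 134 x 106 mm. Column and head 40 mm wide along y; head from x -22 to +68 mm, underside 73, top 107 mm up. Low rail, 46 mm wide, y -160 to +75 mm. Detent block (30 mm high) before the rail, x -37 to -63, y -55 to -35 mm
- shuttle (a joint): travel (m) of the aluminium shuttle along the press's +y: 0 at the load stop, where it starts, 0.115 at the far stop. Flat plate 52 x 151 mm, top 32 mm above the table, with two nests 46 mm apart and a push plate at its trailing end. A spring ball drops into a notch of its front edge at 0.055 (leading nest under the plunger) and at 0.101 (trailing nest)
- push_plate (a point): point on the outer (trailing) face of the shuttle's upright push plate, on its middle line, 88 mm above the table: push there along the press's +y. Plate 52 mm wide, 7 mm thick, from 32 to 104 mm above the table; this face is 124.5 mm behind the leading and 78.5 mm behind the trailing nest's centre. The shuttle runs with about 2 N. A bath 133 mm high stands beside it
- nest_lead (a point): centre of the floor of the leading nest (farther from the push plate), 34 mm above the table: black disc 32 mm across between four steel pins (21 mm from the centre, 7 mm high)
- nest_trail (a point): centre of the floor of the trailing nest (nearer the push plate), made like the other
- ram_axis (a point): fixed point on the plunger's axis, 34 mm above the table (nest floor height): a nest that has clicked in has its centre here. Within 4 mm before a notch the ball pulls the shuttle in: the push drops to nothing and the shuttle jumps ahead a few mm; pushing it on out of a notch takes about 10 N
- plunger_top (a point): centre of the top of the plunger's black mushroom button, 33 mm across, 144 mm above the table when up; moves with the plunger
- plunger (a joint): how far the plunger is pressed down (m): 0 up, 0.014 bottomed. Its white die meets a proud watch back at about 0.010 and has it home at about 0.013. A light spring (about 1.5 N, rising to 3.5 N) lifts it when let go
- watch_center (a point): middle of the watch case, 5 mm above its underside: steel case 34 mm across with four lugs (42 mm over the lugs), lying face down and loose in one of the two nests (either one; it can shift about 1 mm between the pins). Its smooth back, 30 mm across, stands proud and tops out at 11 mm above the underside, 45 mm above the table
- watch_back (a joint): how far the watch's back is pressed into the case (m): 0 standing proud, 0.003 fully home; moves against about 5 N and stays where it is put
- cushion_center (a point): middle of the empty case cushion, a steel ring cup 32 mm across and 10 mm high with a black lining, lying loose in the other nest
- loupe: bystander: black eye loupe, 36 mm across, 39 mm high, in front of the press; origin at its underside
- brass_ring: bystander: brass ring, 30 mm across, 19 mm high, in front of the press; origin at its underside
- tin: bystander: round grey tin, 33 mm across, 18 mm high; origin at its underside
- tweezers: bystander: tweezers, 120 mm long, lying on the writing pad; origin at the underside
- mug: bystander: white mug, 86 mm high; origin at its underside
- case_ball: bystander: blue rubber ball on a ring foot, 52 mm, to the right of the grey bath; origin at its underside
Things that resemble listed ones, but are neither listed nor needed, are in the scene too. Leave any yellow look-alike of the part that bears cushion_center alone.

How it is judged (in metres and radians):
On the way, in this order (a step that is already met when the one before it is completed fails the run):
1. the nest with the watch case has clicked into its detent under the plunger and stands still (horizontal distance between watch_center and ram_axis below 0.004 m and velocity of joint shuttle between -0.005 and 0.005 m/s and horizontal distance between any of nest_lead, nest_trail and ram_axis below 0.0022 m), for 0.2 s.
2. the back is pressed home by the plunger (value of joint watch_back above 0.0025 m and value of joint plunger above 0.011 m), for 0.1 s.
At the end, for the whole second after the job is handed in: The watch's back is home (at least 2.5 of its 3 mm), the plunger is up again (within 2 mm), the nest with the watch case still stands in its detent under the plunger (nest within 2.2 mm, watch case within 4 mm of the plunger's axis), and watch case and cushion lie flat in their nests (value of joint watch_back above 0.0025 m and value of joint plunger below 0.002 m and horizontal distance between watch_center and ram_axis below 0.004 m and horizontal distance between any of nest_lead, nest_trail and ram_axis below 0.0022 m and height (world z) of watch_center between 0.036 and 0.042 m and angle between watch_center's own z axis and vertical below 0.08 rad and height (world z) of cushion_center between 0.036 and 0.042 m); the robot touches nothing.
It fails at once if the watch case or the cushion was touched by the robot (contact force between any of the arm, the fingers and watch above 0.5 N or contact force between any of the arm, the fingers and cushion above 0.5 N).
It fails at once if the watch case or the cushion was lifted out of its nest (height (world z) of any of watch_center, cushion_center above 0.046 m).
It fails at once if the plunger was pressed while the watch case was not clicked in under it (value of joint plunger above 0.006 m and horizontal distance between watch_center and ram_axis above 0.005 m).
It fails at once if a bystander was disturbed (moved more than 20 mm) (distance of any of loupe, brass_ring, tin, tweezers, mug, case_ball from where it was at the start of the episode above 0.02 m).
It also fails if it takes over 42 s, if anything falls off the work surface, if the arm or the gripper's body presses on something with over 40 N, if the wrist force passes 120 N, or if a joint passes its speed limit or range.

## Working session

There is one attempt and no reset: what is moved stays moved. The work goes in short steps, Python scripts to look and compute and a shell command to move; the robot and the scene stay as the last step left them, time stands still between calls to the robot, and variables do not carry over. Pictures are saved under pics/ and viewed, and the job is handed in when it is done.

```bash
mkdir -p pics; ls
cat > h.py <<'E'
import numpy as np, cv2
from plant import ctrl, snapshot, silhouettes
from scipy.spatial.transform import Rotation as R
def save(p,name,crop=None,s=1):
    im=p["image"][:,:,::-1]
    if crop: l,t,w,h=crop; im=im[t:t+h,l:l+w]
    im=cv2.resize(np.ascontiguousarray(im),None,fx=s,fy=s,interpolation=cv2.INTER_CUBIC); cv2.imwrite("pics/"+name,im)
E
python3 - <<'E'
from h import *
import pickle
print(ctrl.get_obs(), ctrl.tcp_to_grasp)
for n in ("side","top","wrist"):
    p=snapshot(n); save(p,n+"0.png"); pickle.dump(p,open(n+"0.pkl","wb"))
    print(n,{k:v for k,v in p.items() if k!="image"})
E
```

```text
pics
{'clock': 0.0, 'joint_pos': array([-5.56296204e+01,  2.05906968e+01,  6.34535275e-01, -2.00766228e-02,
       -7.01367305e+01, -1.65065606e+01]), 'qvel': array([-0.05477234, -0.01334509,  0.04043488, -0.11268806, -0.06868778,
        0.05402085]), 'tau': array([ 1.33079542e-03, -5.82723355e+01,  2.93060428e+01,  6.99736252e+00,
        6.99873941e-03, -1.46209027e-04]), 'tool_pos': array([ 0.20688022, -0.64200098,  0.22563695]), 'orientation': array([-8.99055735e+01,  8.29990141e-03,  1.78569890e+01]), 'force': array([ 0.16334898, -1.45886391,  0.67062704]), 'moment': array([ 0.0900305 ,  0.03324087, -0.0215033 ]), 'opening': 0.08758790625324622} 0.0188
side {'camera_matrix': array([[366.42493577,   0.        , 254.92867188],
       [  0.        , 366.42493577, 193.34966969],
       [  0.        ,   0.        ,   1.        ]]), 'dist_coeffs': array([0.02759949, 0.        , 0.        , 0.        , 0.        ]), 'eye': array([0.07347573, 0.61980676, 0.57461137]), 'orientation': array([-119.18884439,   -0.29050559, -147.84640844]), 'shot': 1}
top {'camera_matrix': array([[482.76059
[... 297 characters left out ...]
array([-1.69890329e+02,  7.59912449e-02, -9.14713535e+01]), 'shot': 2}
wrist {'camera_matrix': array([[271.98493411,   0.        , 252.92534558],
       [  0.        , 271.98493411, 189.18338865],
       [  0.        ,   0.        ,   1.        ]]), 'dist_coeffs': array([-0.06425531,  0.        ,  0.        ,  0.        ,  0.        ]), 'mount': array([[ 7.26276326e-05,  9.67716637e-01,  2.52040681e-01,
        -6.82898906e-02],
       [ 4.67294980e-04, -2.52040687e-01,  9.67716526e-01,
        -1.58466850e-01],
       [ 9.99999888e-01,  4.74943847e-05, -4.70514245e-04,
         7.32426729e-06],
       [ 0.00000000e+00,  0.00000000e+00,  0.00000000e+00,
         1.00000000e+00]]), 'shot': 3}
```

View pics/side0.png

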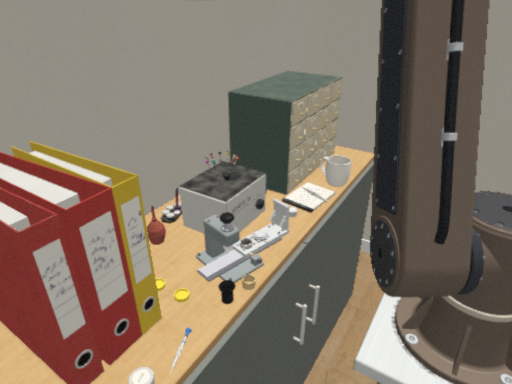

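View pics/top0.png

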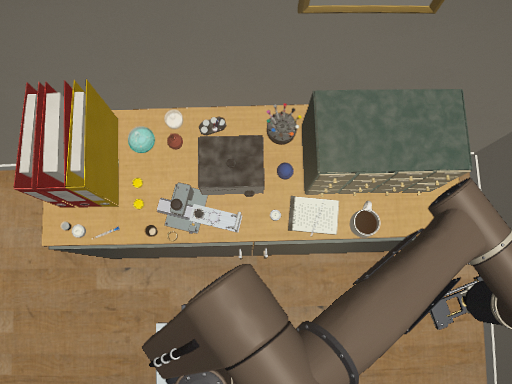

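View pics/wrist0.png

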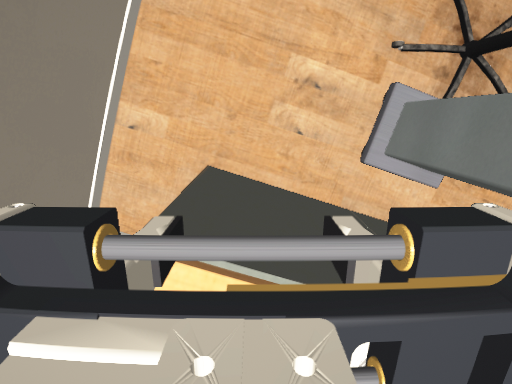

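The side and top views show the press (top ≈ (180,205)) with the shuttle running right, to its push plate near (238,219). The bath is at (230,163). Next come close crops and detections.

```bash
cat >> h.py <<'E'
import pickle
def campose(p,obs=None):
    if "eye" in p: return R.from_euler("xyz",p["orientation"],degrees=True).as_matrix(), np.array(p["eye"])
    T=R.from_euler("xyz",obs["orientation"],degrees=True).as_matrix(); M=np.array(p["mount"])
    return T@M[:3,:3], T@M[:3,3]+obs["tool_pos"]
def pix2z(p,uv,z,obs=None):
    Rm,e=campose(p,obs)
    n=cv2.undistortPoints(np.array(uv,float).reshape(-1,1,2),p["camera_matrix"],p["dist_coeffs"]).reshape(-1,2)
    d=np.c_[n,np.ones(len(n))]@Rm.T
    return e+d*((z-e[2])/d[:,2])[:,None]
def proj(p,X,obs=None):
    Rm,e=campose(p,obs); Xc=(np.array(X,float).reshape(-1,3)-e)@Rm
    return cv2.projectPoints(Xc,np.zeros(3),np.zeros(3),p["camera_matrix"],p["dist_coeffs"])[0].reshape(-1,2)
E
python3 - <<'E'
from h import *
for n,c,s in (("side",(180,180,130,130),5),("top",(140,170,120,90),6)):
    p=snapshot(n); save(p,n+"1.png",c,s)
    for t in ("press","plunger_top","push_plate","shuttle","watch_center","cushion_center","nest_lead","nest_trail","loupe","brass_ring","tin","case_ball"):
        for d in silhouettes(p,t)[:3]:
            m=d["mask"]; ys,xs=np.nonzero(m)
            print(n,t,round(d["confidence"],2),d["bbox"],m.sum(),xs.mean().round(1),ys.mean().round(1))
print(ctrl.get_obs()["clock"])
E
```

```text
side press 0.56 [194.1, 199.4, 96.3, 83.1] 4032 237.6 244.9
side press 0.32 [256.7, 233.1, 5.8, 3.5] 41 259.0 234.0
side plunger_top 0.53 [221.3, 210.5, 15.2, 38.2] 219 226.3 223.3
side push_plate 0.86 [235.0, 201.0, 54.3, 53.3] 1012 269.1 229.3
side shuttle 0.8 [232.2, 198.8, 56.8, 58.2] 1088 268.7 229.4
side watch_center 0.71 [235.5, 195.6, 53.1, 59.5] 1088 268.1 230.5
side watch_center 0.69 [253.0, 229.6, 8.9, 10.8] 105 259.1 235.2
side cushion_center 0.74 [178.0, 290.7, 11.2, 13.7] 161 181.0 294.6
side cushion_center 0.68 [241.2, 239.2, 7.6, 10.0] 113 245.0 242.4
side cushion_center 0.51 [155.2, 277.9, 11.2, 14.7] 115 160.0 284.0
side nest_lead 0.64 [236.7, 201.7, 52.5, 55.6] 975 269.8 229.1
side nest_trail 0.63 [230.3, 202.9, 60.6, 53.1] 985 268.9 229.5
side loupe 0.87 [218.1, 281.1, 18.3, 23.6] 294 226.3 290.5
side brass_ring 0.61 [239.8, 274.8, 16.3, 14.3] 202 248.2 282.2
side brass_ring 0.22 [217.8, 211.2, 16.3, 37.0] 205 226.3 222.4
side tin 0.52 [288.5, 207.2, 11.3, 10.1] 55 292.3 211.8
side case_ball 0.32 [254.8, 231.1, 8.5, 5.7] 53 258.5 233.9
top press 0.79 [159.7, 183.9
[... 200 characters left out ...]
91 217.4 218.2
top shuttle 0.74 [189.9, 205.3, 51.9, 23.6] 621 220.4 218.8
top watch_center 0.39 [206.5, 213.1, 13.3, 9.5] 116 213.6 216.7
top cushion_center 0.66 [134.7, 179.3, 8.5, 10.7] 65 137.1 182.7
top cushion_center 0.52 [192.4, 207.6, 14.9, 11.6] 91 198.5 213.2
top cushion_center 0.44 [130.1, 199.8, 16.6, 9.2] 79 138.4 203.6
top nest_lead 0.73 [190.8, 203.7, 51.3, 28.2] 669 217.9 218.1
top nest_trail 0.55 [192.3, 203.5, 51.0, 25.6] 716 218.1 217.8
top brass_ring 0.69 [205.3, 211.4, 15.2, 10.2] 116 213.5 217.0
top tin 0.39 [267.2, 208.4, 12.2, 12.2] 94 275.2 214.8
top tin 0.26 [277.5, 165.5, 19.5, 14.0] 230 285.2 170.6
top case_ball 0.72 [278.4, 165.2, 16.3, 16.2] 253 284.7 170.5
1.45
```

View pics/side1.png

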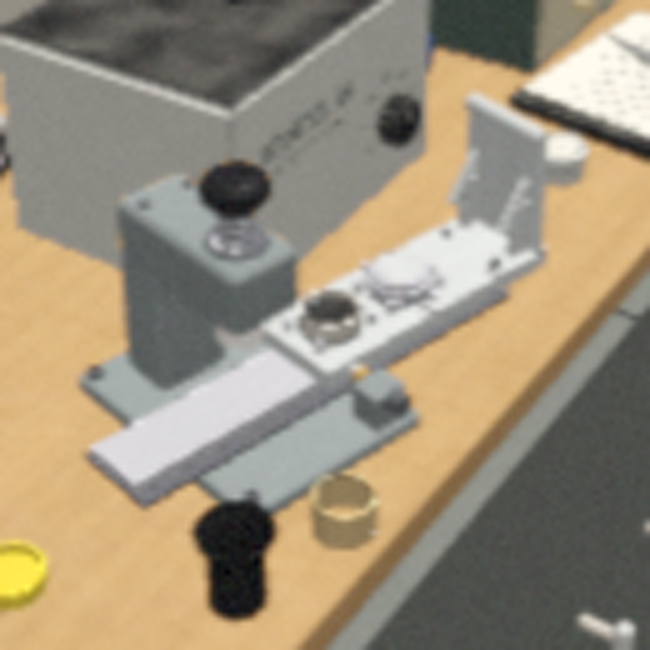

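View pics/top1.png

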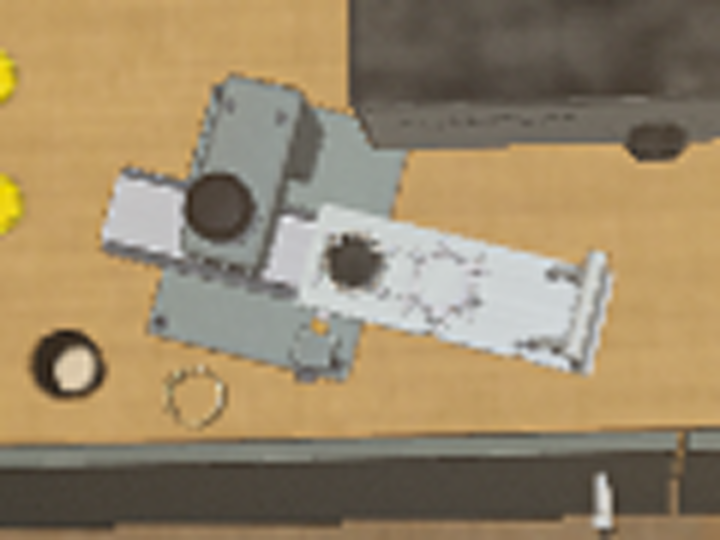

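Choices: in the trailing nest the bright disc with lugs (side ≈ (260,235), top ≈ (213.5,217.5)) is the watch. The dark-lined ring in the leading nest (side ≈ (246,242), top ≈ (198.7,213.7)) is the cushion. The look-alikes are the yellow cups and the brass ring. The watch is in the trailing nest, so the target travel is 0.101. Next I fit the press pose.

```bash
cat > fit.py <<'E'
from h import *
from scipy.optimize import least_squares
S=pickle.load(open("side0.pkl","rb"));T=pickle.load(open("top0.pkl","rb"))
c2=lambda l,t,s,x,y:(l+(x+.5)/s-.5,t+(y+.5)/s-.5)
s=lambda x,y:c2(180,180,5,x,y); t=lambda x,y:c2(140,170,6,x,y)
# local coords: trailing nest y=-.101, leading -.055 at travel 0
L=[(T,(0,0,.140),t(218,208)),(S,(0,0,.140),s(235,188)),
(T,(0,-.055,.044),t(353,262)),(S,(0,-.055,.044),s(331,304)),
(T,(0,-.101,.045),t(441,287)),
(T,(.026,-.1725,.104),t(590,250)),(T,(-.026,-.1725,.104),t(567,370)),
(S,(.026,-.1725,.104),s(470,97)),(S,(-.026,-.1725,.104),s(543,142)),
(S,(.026,-.0285,.032),s(264,333)),(S,(-.026,-.0285,.032),s(322,378)),
]
def W(q,X):
    c,n=np.cos(q[2]),np.sin(q[2]); x,y,z=X
    return np.array([q[0]+c*x-n*y,q[1]+n*x+c*y,z])
def res(q): return np.concatenate([proj(p,W(q,X))[0]-uv for p,X,uv in L])
if __name__=="__main__":
    r=least_squares(res,[.45,.1,-.2],loss="soft_l1")
    print(r.x[:2],np.degrees(r.x[2])); print(res(r.x).reshape(-1,2).round(1))
    for X in [(0,0,.144),(0,-.1795,.088),(0,-.101,.039)]: print(W(r.x,X))
    y=silhouettes
E
python3 fit.py
```

```text
[0.48498356 0.07675886] -15.506974963295404
[[-0.6  0.2]
 [ 0.3 -1.9]
 [-0.6  0.5]
 [ 0.2  0.3]
 [-0.4 -0. ]
 [-0.2  0.8]
 [-0.9 -1.5]
 [ 0.1 -0.2]
 [ 0.4 -1.3]
 [-1.6 -1.9]
 [ 0.8 -0.8]]
[0.48498356 0.07675886 0.144     ]
[ 0.43699321 -0.09620697  0.088     ]
[ 0.45798063 -0.02056453  0.039     ]
```

Run:
```python
from fit import *
print(pix2z(T,[(305,193),(470,172),(365,222),(275,215),(264,191)],0.0).round(3))
print("cab top front edge z=.3",pix2z(T,[(305,190),(465,165)],0.3).round(3))
print("bath top near edge z .133",pix2z(T,[(199,192),(264,185),(263,136),(198,137)],0.133).round(3))
q=least_squares(res,[.45,.1,-.2],loss="soft_l1").x
for y in (-.2195,-.23): print(W(q,(0,y,.09)))
```

```text
[[ 0.532 -0.304  0.   ]
 [ 0.587 -0.839  0.   ]
 [ 0.437 -0.485  0.   ]
 [ 0.466 -0.209  0.   ]
 [ 0.542 -0.177  0.   ]]
cab top front edge z=.3 [[ 0.488 -0.267  0.3  ]
 [ 0.542 -0.681  0.3  ]]
bath top near edge z .133 [[ 0.52   0.011  0.133]
 [ 0.535 -0.173  0.133]
 [ 0.679 -0.174  0.133]
 [ 0.681  0.013  0.133]]
[ 0.42629899 -0.13475088  0.09      ]
[ 0.42349175 -0.14486866  0.09      ]
```

```bash
python3 -m pendant '[[[2.4,0,2.75,0,0,0,0],[2.4,0,2.75,0,0,0,0],[2.4,0,2.75,0,0,0,0],[2.4,0,2.75,0,0,0,0],[2.4,0,2.75,0,0,0,0],[2.4,0,2.75,0,0,0,0],[2.4,0,2.75,0,0,0,0],[2.4,0,2.75,0,0,0,0],[2.4,0,2.75,0,0,0,0],[2.4,0,2.75,0,0,0,0],[2.4,0,2.75,0,0,0,0],[2.4,0,2.75,0,0,0,0]]]'
python3 -m pendant '[[[0,0,0,0,-7.07,0,0],[0,0,0,0,-7.07,0,0],[0,0,0,0,-7.07,0,0],[0,0,0,0,-7.07,0,0],[0,0,0,0,-7.07,0,0],[0,0,0,0,-7.07,0,0],[0,0,0,0,-7.07,0,0],[0,0,0,0,-7.07,0,0],[0,0,0,0,0,0,0],[0,0,0,0,0,0,0]]]'
```

```text
clock: 2.45
tool_pos: [0.3803, -0.2384, 0.227]
orientation: [-90.0, -0.1, 17.9]
force: [0.2, -0.7, -0.2]
opening: 0.0132
clock: 3.28
tool_pos: [0.3799, -0.24, 0.2267]
orientation: [-90.0, -0.0, 74.2]
force: [0.7, 0.7, 1.0]
opening: 0.0006
```

Run:
```python
from h import *
o=ctrl.get_obs(); p=snapshot("wrist"); save(p,"w2.png",None,1.5); pickle.dump((o,p),open("w2.pkl","wb"))
```

```text
(no output)
```

View pics/w2.png

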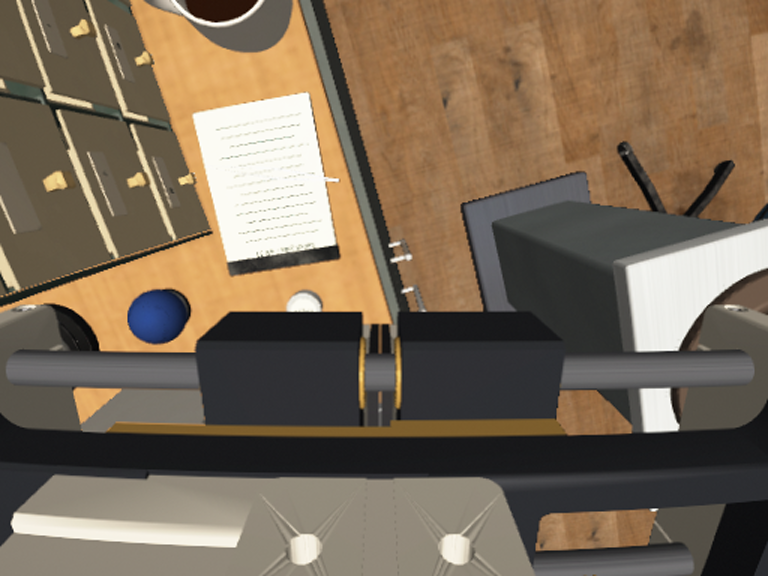

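```bash
python3 -m pendant '[[[2.7,0,-0.4,0,-0.3,0,0],[2.7,0,-0.4,0,0,0,0],[2.7,0,-0.4,0,0,0,0],[2.7,0,-0.4,0,0,0,0],[0,3.0,0,0,0,0,0],[0,3.0,0,0,0,0,0],[0,3.0,0,0,0,0,0],[0,3.0,0,0,0,0,0],[0,2.0,0,0,0,0,0],[0,0,0,0,0,0,0],[0,0,0,0,0,0,0]]]'
python3 - <<'E'
from fit import *
o=ctrl.get_obs(); print(o["tool_pos"],o["orientation"],o["opening"])
q=least_squares(res,[.45,.1,-.2],loss="soft_l1").x
c,n=np.cos(q[2]),np.sin(q[2]); d=o["tool_pos"][:2]-q[:2]; print("local",c*d[0]+n*d[1],-n*d[0]+c*d[1])
p=snapshot("side"); save(p,"s3.png",(200,130,130,130),5)
p=snapshot("top"); save(p,"t3.png",(140,150,160,110),4.5)
E
```

```text
clock: 4.25
tool_pos: [0.4235, -0.1403, 0.0863]
orientation: [-89.9, 0.1, 74.6]
force: [0.0, 0.3, 0.2]
opening: 0.0006
[ 0.42350468 -0.14025519  0.08629188] [-8.98777965e+01  6.69221864e-02  7.46052757e+01] 0.0006344396977792412
local -0.0012209792905885433 -0.22555101363774996
```

View pics/s3.png

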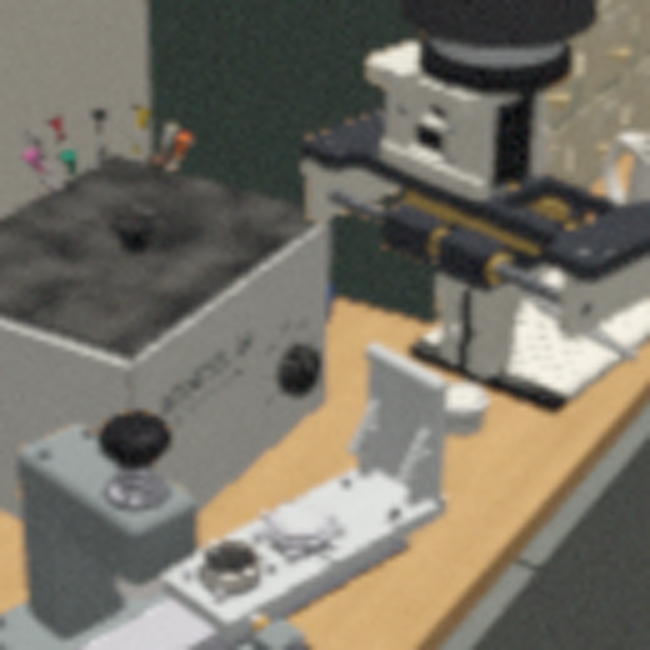

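View pics/t3.png

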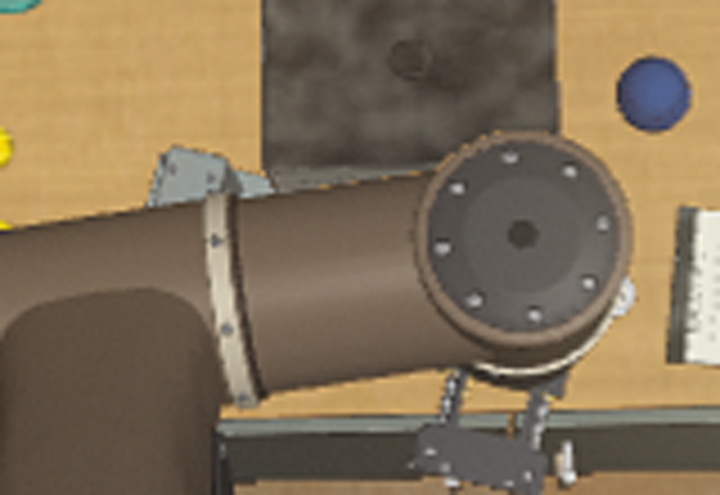

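```bash
python3 -m pendant '[[[1.0,0,0,0,0,0,0],[1.0,0,0,0,0,0,0],[0.8,0,0,0,0,0,0],[0.2,0,0,0,0,0,0],[0.2,0,0,0,0,0,0]]]'
python3 -m pendant '[[[0.2,0,0,0,0,0,0],[0.2,0,0,0,0,0,0]]]'
python3 -m pendant '[[[0.2,0,0,0,0,0,0],[0.2,0,0,0,0,0,0]]]'
python3 -m pendant '[[[0.2,0,0,0,0,0,0],[0.2,0,0,0,0,0,0]]]'
```

```text
clock: 4.77
tool_pos: [0.4328, -0.1084, 0.087]
orientation: [-90.0, -0.0, 74.8]
force: [-0.6, 0.3, 0.0]
opening: 0.0003
clock: 4.93
tool_pos: [0.4335, -0.1057, 0.0869]
orientation: [-90.0, 0.1, 74.8]
force: [-0.5, -5.7, 4.2]
opening: 0.0007
clock: 5.1
tool_pos: [0.4345, -0.1021, 0.0869]
orientation: [-90.0, 0.1, 74.7]
force: [-0.5, -5.4, 4.2]
opening: 0.0005
clock: 5.27
tool_pos: [0.4355, -0.0984, 0.0869]
orientation: [-90.0, 0.1, 74.7]
force: [-0.8, -4.9, 4.3]
opening: 0.0001
```

```bash
python3 -m pendant '[[[0.3,0,0,0,0,0,0],[0.4,0,0,0,0,0,0],[0.4,0,0,0,0,0,0],[0.4,0,0,0,0,0,0],[0.4,0,0,0,0,0,0],[0.4,0,0,0,0,0,0],[0.4,0,0,0,0,0,0],[0.4,0,0,0,0,0,0],[0.3,0,0,0,0,0,0]]]'
for i in 1; do python3 - <<'E'
from h import *
o=ctrl.get_obs(); print(o["tool_pos"],o["force"])
p=snapshot("side"); save(p,"s4.png",(180,160,130,130),5)
E
done
```

```text
clock: 6.02
tool_pos: [0.4444, -0.0655, 0.0869]
orientation: [-90.0, 0.1, 74.7]
force: [-1.0, -6.4, 3.5]
opening: 0.0005
[ 0.44439343 -0.06553483  0.08688665] [-1.02226937 -6.36290049  3.54297908]
```

View pics/s4.png

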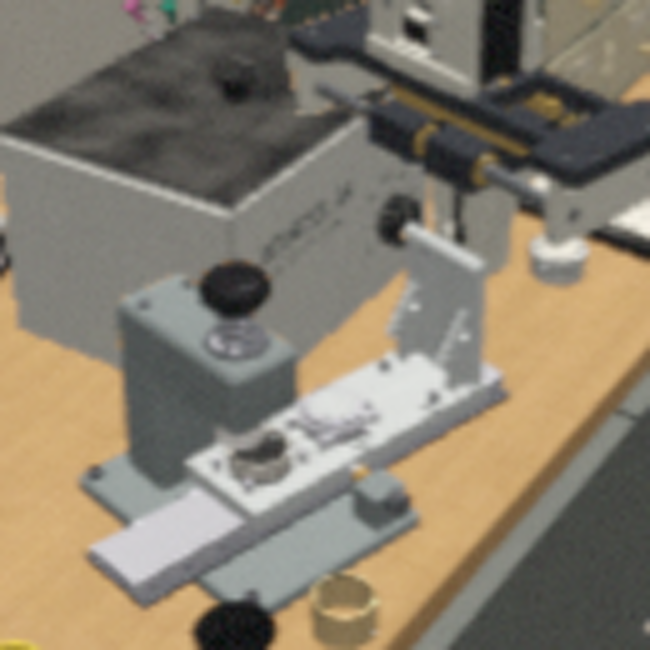

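The shuttle is moving, at about 0.043 by the TCP. I'll creep through the first notch.

```bash
python3 -m pendant '[[[0.3,0,0,0,0,0,0],[0.3,0,0,0,0,0,0]]]'
python3 -m pendant '[[[0.15,0,0,0,0,0,0],[0.15,0,0,0,0,0,0]]]'
python3 -m pendant '[[[0.15,0,0,0,0,0,0],[0.15,0,0,0,0,0,0]]]'
python3 -m pendant '[[[0.15,0,0,0,0,0,0],[0.15,0,0,0,0,0,0]]]'
python3 -m pendant '[[[0.15,0,0,0,0,0,0],[0.15,0,0,0,0,0,0]]]'
```

```text
clock: 6.23
tool_pos: [0.4459, -0.0596, 0.0867]
orientation: [-90.0, 0.1, 74.7]
force: [-0.5, -4.9, 2.4]
opening: 0.0008
clock: 6.4
tool_pos: [0.4468, -0.056, 0.0865]
orientation: [-90.0, -0.0, 74.7]
force: [-0.2, -0.7, -0.3]
opening: 0.0003
clock: 6.57
tool_pos: [0.4471, -0.0544, 0.0865]
orientation: [-89.9, 0.1, 74.8]
force: [1.7, -19.0, 1.6]
opening: 0.0007
clock: 6.73
tool_pos: [0.4477, -0.0524, 0.0865]
orientation: [-89.9, 0.2, 74.8]
force: [1.4, -15.5, 1.3]
opening: 0.0003
clock: 6.9
tool_pos: [0.4488, -0.0484, 0.0865]
orientation: [-90.0, 0.1, 74.7]
force: [0.7, -6.2, 0.7]
opening: 0.0002
```

```bash
python3 -m pendant '[[[0.2,0,0,0,0,0,0],[0.2,0,0,0,0,0,0]]]'
python3 -m pendant '[[[0.2,0,0,0,0,0,0],[0.2,0,0,0,0,0,0]]]'
python3 -m pendant '[[[0.2,0,0,0,0,0,0],[0.2,0,0,0,0,0,0]]]'
```

```text
clock: 7.07
tool_pos: [0.45, -0.0442, 0.0865]
orientation: [-90.0, 0.1, 74.7]
force: [0.7, -6.2, 1.3]
opening: 0.0003
clock: 7.23
tool_pos: [0.451, -0.0402, 0.0865]
orientation: [-90.0, 0.1, 74.7]
force: [0.3, -5.3, 1.5]
opening: 0.0003
clock: 7.4
tool_pos: [0.4521, -0.0364, 0.0865]
orientation: [-90.0, 0.1, 74.7]
force: [1.5, -6.0, 1.5]
opening: 0.0008
```

Notch 1 was passed: the force dropped at y≈−0.056 and peaked at 19 N at −0.0544. Notch 2 should show its drop at y≈−0.014, with its centre at −0.0105.

```bash
python3 -m pendant '[[[0.3,0,0,0,0,0,0],[0.3,0,0,0,0,0,0],[0.3,0,0,0,0,0,0],[0.3,0,0,0,0,0,0],[0.3,0,0,0,0,0,0]]]'
python3 -m pendant '[[[0.15,0,0,0,0,0,0],[0.15,0,0,0,0,0,0]]]'
python3 -m pendant '[[[0.1,0,0,0,0,0,0],[0,0,0,0,0,0,0]]]'
```

```text
clock: 7.82
tool_pos: [0.456, -0.022, 0.0865]
orientation: [-90.0, 0.1, 74.7]
force: [0.2, -6.1, 1.6]
opening: 0.0007
clock: 7.98
tool_pos: [0.4569, -0.0188, 0.0865]
orientation: [-90.0, 0.0, 74.7]
force: [0.2, -5.1, 0.8]
opening: 0.0007
clock: 8.15
tool_pos: [0.4573, -0.0174, 0.0865]
orientation: [-90.0, -0.0, 74.7]
force: [-0.0, -0.3, 0.3]
opening: 0.0003
```

```bash
python3 -m pendant '[[[0.1,0,0,0,0,0,0],[0,0,0,0,0,0,0]]]'
python3 -m pendant '[[[0.1,0,0,0,0,0,0],[0,0,0,0,0,0,0]]]'
python3 -m pendant '[[[0.1,0,0,0,0,0,0],[0,0,0,0,0,0,0]]]'
python3 - <<'E'
from h import *
p=snapshot("side"); save(p,"s5.png",(180,160,130,130),5)
E
```

```text
clock: 8.32
tool_pos: [0.4576, -0.0164, 0.0865]
orientation: [-90.0, -0.0, 74.7]
force: [-0.7, -1.5, 0.2]
opening: 0.0006
clock: 8.48
tool_pos: [0.4579, -0.0155, 0.0865]
orientation: [-90.0, -0.0, 74.7]
force: [-0.6, -1.0, 0.5]
opening: 0.0005
clock: 8.65
tool_pos: [0.4582, -0.0144, 0.0865]
orientation: [-90.0, -0.0, 74.7]
force: [0.3, 0.0, -0.1]
opening: 0.0002
```

View pics/s5.png

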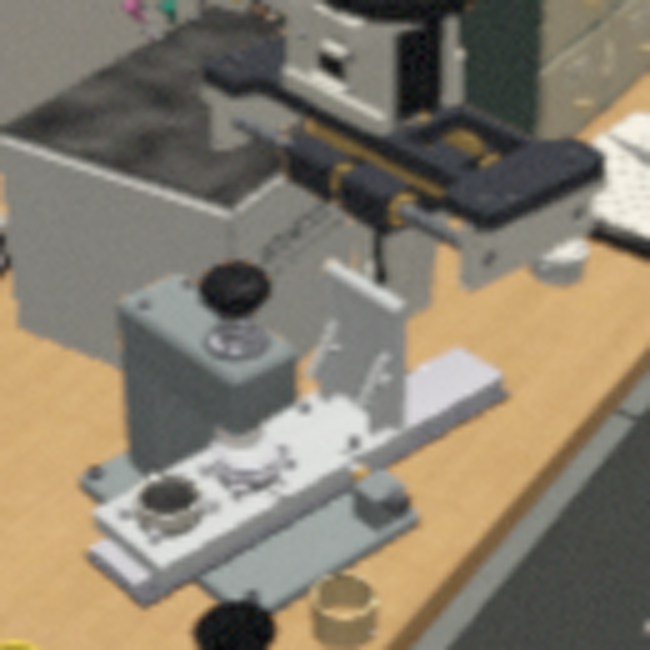

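Run:
```python
from fit import *
q=least_squares(res,[.45,.1,-.2],loss="soft_l1").x
base=res(q).reshape(-1,2)
for tr in (.092,.095,.097,.099,.101,.103):
    out=[]
    for X,b in (((.026,-.1725+tr,.104),base[7]),((-.026,-.1725+tr,.104),base[8])):
        uv=proj(S,W(q,X))[0]-b; out+=list((((uv-[180,160])+.5)*5-.5).round(0))
    print(tr,out)
```

```text
0.092 [np.float64(335.0), np.float64(261.0), np.float64(408.0), np.float64(311.0)]
0.095 [np.float64(330.0), np.float64(263.0), np.float64(403.0), np.float64(313.0)]
0.097 [np.float64(327.0), np.float64(264.0), np.float64(400.0), np.float64(314.0)]
0.099 [np.float64(324.0), np.float64(266.0), np.float64(397.0), np.float64(316.0)]
0.101 [np.float64(321.0), np.float64(267.0), np.float64(393.0), np.float64(318.0)]
0.103 [np.float64(318.0), np.float64(269.0), np.float64(390.0), np.float64(319.0)]
```

Run:
```python
from h import *
im=cv2.imread("pics/s5.png"); 
cv2.imwrite("pics/s5z.png",cv2.resize(im[230:330,290:430],None,fx=5,fy=5,interpolation=cv2.INTER_CUBIC))
im=cv2.imread("pics/side1.png"); 
cv2.imwrite("pics/s1z.png",cv2.resize(im[70:170,440:580],None,fx=5,fy=5,interpolation=cv2.INTER_CUBIC))
```

```text
(no output)
```

View pics/s5z.png

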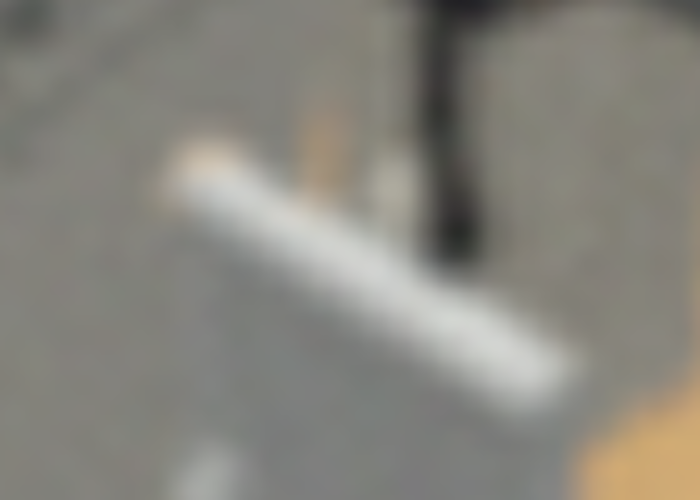

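View pics/s1z.png

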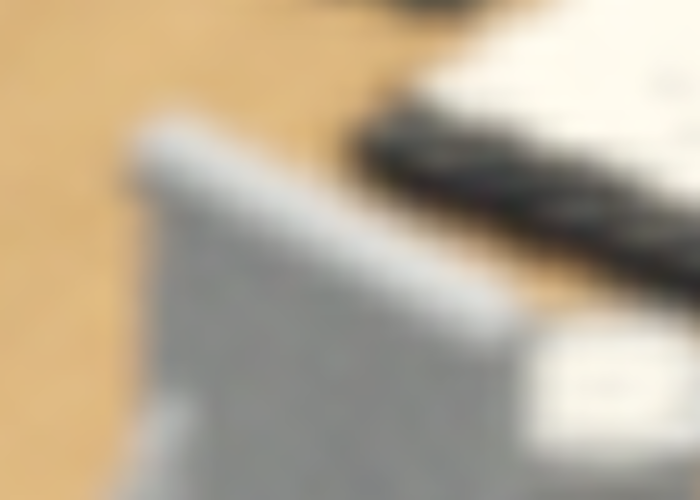

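The image gives a travel of about 0.097–0.098, and the finger is also at ~0.097, so it hasn't clicked yet. I'll creep on.

```bash
python3 -m pendant '[[[0.1,0,0,0,0,0,0],[0.05,0,0,0,0,0,0]]]'
python3 -m pendant '[[[0,0,0,0,0,0,0],[0,0,0,0,0,0,0]]]'
python3 - <<'E'
from h import *
p=snapshot("side"); save(p,"s6.png",(180,160,130,130),5)
im=cv2.imread("pics/s6.png"); 
cv2.imwrite("pics/s6z.png",cv2.resize(im[230:330,290:430],None,fx=5,fy=5,interpolation=cv2.INTER_CUBIC))
E
```

```text
clock: 8.87
tool_pos: [0.4586, -0.0131, 0.0865]
orientation: [-90.0, -0.0, 74.7]
force: [-0.1, -1.5, -1.0]
opening: 0.0003
clock: 9.03
tool_pos: [0.4588, -0.0129, 0.0866]
orientation: [-90.0, -0.0, 74.7]
force: [-0.1, 0.2, 0.1]
opening: 0.0003
```

View pics/s6z.png

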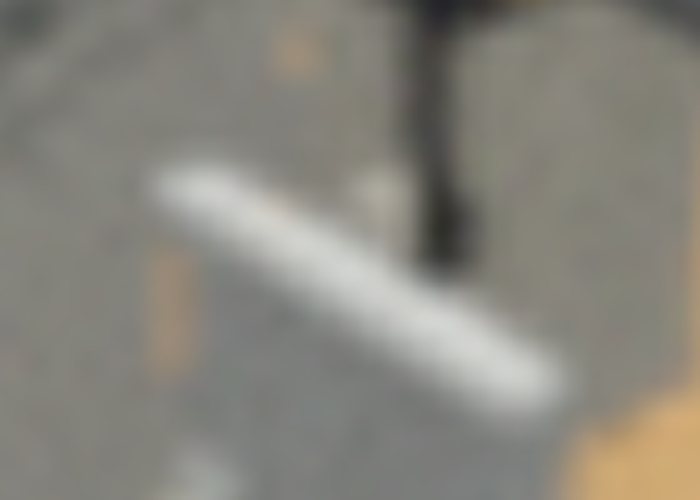

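```bash
python3 -m pendant '[[[0.08,0,0,0,0,0,0],[0,0,0,0,0,0,0]]]'
python3 -m pendant '[[[0.08,0,0,0,0,0,0],[0,0,0,0,0,0,0]]]'
python3 - <<'E'
from h import *
p=snapshot("side"); save(p,"s7.png",(180,160,130,130),5)
im=cv2.imread("pics/s7.png"); 
cv2.imwrite("pics/s7z.png",cv2.resize(im[230:330,290:430],None,fx=5,fy=5,interpolation=cv2.INTER_CUBIC))
E
```

```text
clock: 9.25
tool_pos: [0.459, -0.0123, 0.0866]
orientation: [-90.0, -0.0, 74.7]
force: [0.5, 0.3, 0.8]
opening: 0.0005
clock: 9.42
tool_pos: [0.4591, -0.0116, 0.0866]
orientation: [-90.0, -0.0, 74.7]
force: [-0.4, -0.1, 0.1]
opening: 0.0006
```

View pics/s7z.png

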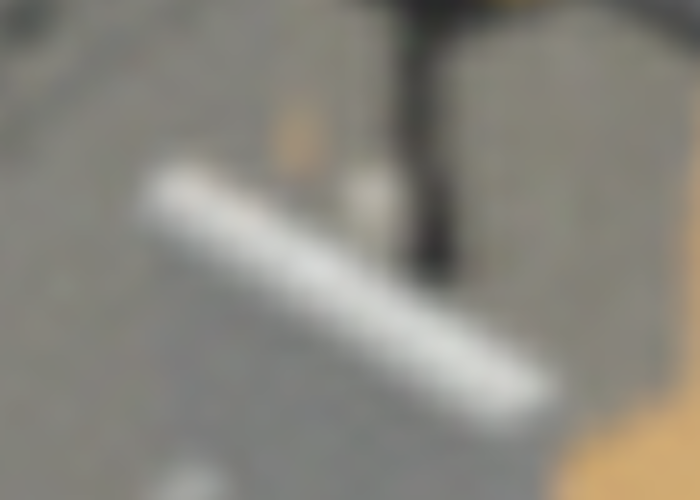

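```bash
python3 -m pendant '[[[0.05,0,0,0,0,0,0],[0,0,0,0,0,0,0]]]'
python3 -m pendant '[[[0.05,0,0,0,0,0,0],[0,0,0,0,0,0,0]]]'
```

```text
clock: 9.63
tool_pos: [0.4592, -0.0111, 0.0866]
orientation: [-90.0, -0.0, 74.7]
force: [0.5, -1.0, -0.1]
opening: 0.0003
clock: 9.8
tool_pos: [0.4593, -0.0107, 0.0866]
orientation: [-90.0, 0.0, 74.7]
force: [-0.2, 0.5, -0.0]
opening: 0.0005
```

```bash
python3 -m pendant '[[[0.05,0,0,0,0,0,0],[0,0,0,0,0,0,0]]]'
python3 - <<'E'
from h import *
p=snapshot("side"); save(p,"s8.png",(180,160,130,130),5)
im=cv2.imread("pics/s8.png"); 
cv2.imwrite("pics/s8z.png",cv2.resize(im[230:330,290:430],None,fx=5,fy=5,interpolation=cv2.INTER_CUBIC))
print(ctrl.get_obs()["force"])
E
```

```text
clock: 9.97
tool_pos: [0.4593, -0.0106, 0.0866]
orientation: [-90.0, 0.0, 74.7]
force: [0.6, -3.0, 0.9]
opening: 0.0005
[ 0.50318251 -4.56944365  0.0810196 ]
```

View pics/s8z.png

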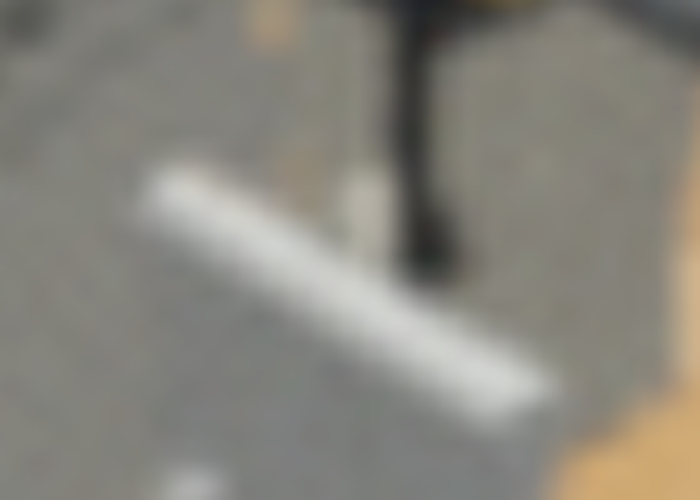

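Clicked in: the finger met the standing plate at y=−0.0106, as predicted. I'll back off, rise and go over the button.

```bash
python3 -m pendant '[[[-0.5,0,0,0,0,0,0],[-1.0,0,0,0,0,0,0],[-0.7,0,0,0,0,0,0],[0,-2.0,0,0,0,0,0],[0,-3.0,0,0,0,0,0],[0,-3.0,0,0,0,0,0],[0,-1.5,0,0,0,0,0],[0,0,0,0,0,0,0]]]'
python3 -m pendant '[[[2.4,0,0,0,0,0,0],[2.4,0,0,0,0,0,0],[2.4,0,0,0,0,0,0],[2.4,0,0,0,0,0,0],[1.6,0,0,0,0,0,0],[0,0,0,0,0,0,0],[0,0,0,0,0,0,0]]]'
python3 - <<'E'
from h import *
o=ctrl.get_obs(); print(o["tool_pos"])
p=snapshot("side"); save(p,"s9.png",(170,130,130,130),5)
E
```

```text
clock: 10.68
tool_pos: [0.4555, -0.0317, 0.1853]
orientation: [-90.3, -0.2, 74.7]
force: [0.8, 0.1, -0.3]
opening: 0.0003
clock: 11.27
tool_pos: [0.4828, 0.0767, 0.1809]
orientation: [-89.9, 0.0, 74.8]
force: [-0.6, -0.0, -0.1]
opening: 0.0005
[0.48283299 0.07667718 0.18093541]
```

View pics/s9.png

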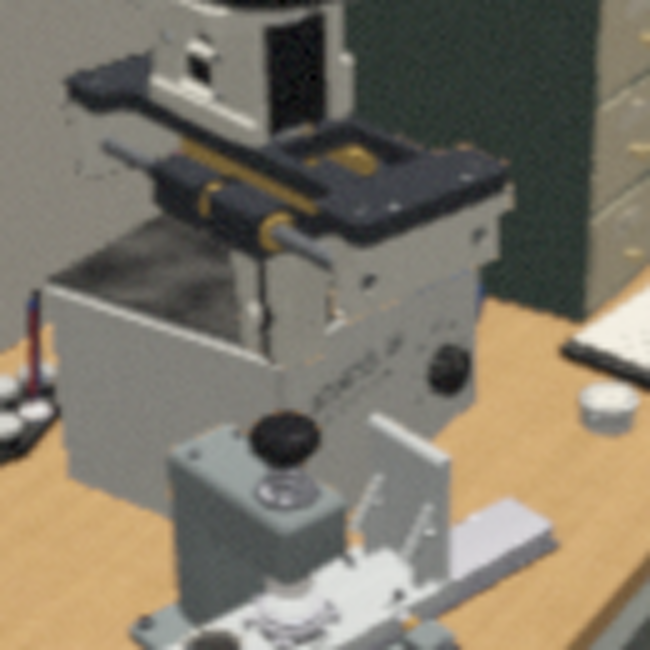

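Run:
```python
from fit import *
for X in [(.4828,.0767,.1809),(.4828,.0767,.144),(.4845,.076,.144),(.485,.0768,.140)]:
    print(X,(proj(S,X)[0]-[170,130])*5+2)
```

```text
(0.4828, 0.0767, 0.1809) [287.47211378 349.099603  ]
(0.4828, 0.0767, 0.144) [290.15912825 422.07886644]
(0.4845, 0.076, 0.144) [287.9455419  420.23332488]
(0.485, 0.0768, 0.14) [286.23647922 428.43903396]
```

```bash
python3 -m pendant '[[[0,1.2,-0.1,0,0,0,0],[0,1.2,0,0,0,0,0],[0,0.6,0,0,0,0,0],[0,0.3,0,0,0,0,0],[0,0.3,0,0,0,0,0],[0,0,0,0,0,0,0]]]'
python3 -m pendant '[[[0,0.3,0,0,0,0,0],[0,0.3,0,0,0,0,0]]]'
python3 -m pendant '[[[0,0.2,0,0,0,0,0],[0,0.2,0,0,0,0,0]]]'
python3 - <<'E'
from h import *
p=snapshot("side"); save(p,"s10.png",(170,150,130,130),5)
E
```

```text
clock: 11.82
tool_pos: [0.4839, 0.0759, 0.1454]
orientation: [-90.0, 0.0, 74.7]
force: [-0.4, 0.1, -0.3]
opening: 0.0003
clock: 11.98
tool_pos: [0.4845, 0.0763, 0.1401]
orientation: [-90.1, -0.0, 74.7]
force: [-0.4, -1.1, 1.8]
opening: 0.0007
clock: 12.15
tool_pos: [0.4845, 0.0763, 0.1358]
orientation: [-90.0, -0.0, 74.7]
force: [0.3, -0.8, 2.5]
opening: 0.0001
```

View pics/s10.png

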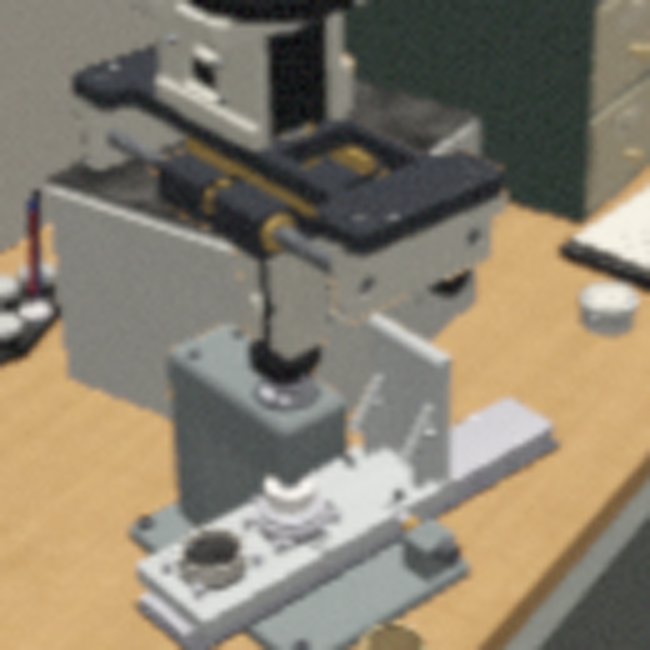

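The button is being pressed squarely, and the white die is coming down centred over the watch. I'll press on to the bottom.

```bash
python3 -m pendant '[[[0,0.2,0,0,0,0,0],[0,0.1,0,0,0,0,0]]]'
python3 -m pendant '[[[0,0.1,0,0,0,0,0],[0,0.1,0,0,0,0,0]]]'
python3 -m pendant '[[[0,0.1,0,0,0,0,0],[0,0,0,0,0,0,0]]]'
python3 -m pendant '[[[0,0.1,0,0,0,0,0],[0,0,0,0,0,0,0]]]'
```

```text
clock: 12.37
tool_pos: [0.4845, 0.0764, 0.133]
orientation: [-90.0, -0.0, 74.7]
force: [-1.1, -2.4, 7.6]
opening: 0.0
clock: 12.53
tool_pos: [0.4845, 0.0764, 0.1312]
orientation: [-90.1, -0.0, 74.7]
force: [-1.3, -1.7, 7.3]
opening: 0.0001
clock: 12.7
tool_pos: [0.4846, 0.0764, 0.1307]
orientation: [-90.1, -0.0, 74.8]
force: [-2.3, -1.5, 11.1]
opening: 0.0004
clock: 12.87
tool_pos: [0.4847, 0.0764, 0.1305]
orientation: [-90.1, -0.0, 74.8]
force: [-5.6, -1.2, 20.0]
opening: 0.0001
```

```bash
python3 -m pendant '[[[0,0.05,0,0,0,0,0],[0,0,0,0,0,0,0],[0,0,0,0,0,0,0]]]'
python3 -m pendant '[[[0,-0.2,0,0,0,0,0],[0,-0.3,0,0,0,0,0],[0,-0.5,0,0,0,0,0],[0,-0.8,0,0,0,0,0],[0,-1.5,0,0,0,0,0],[0,-2,0,0,0,0,0],[0,-2,0,0,0,0,0],[0,0,0,0,0,0,0],[0,0,0,0,0,0,0]]]'
python3 - <<'E'
from h import *
p=snapshot("side"); save(p,"s11.png",(170,130,130,130),5)
E
```

```text
clock: 13.12
tool_pos: [0.4848, 0.0764, 0.1304]
orientation: [-90.1, -0.0, 74.8]
force: [-7.8, -1.3, 24.3]
opening: 0.0005
clock: 13.87
tool_pos: [0.4843, 0.0767, 0.202]
orientation: [-90.0, -0.1, 74.7]
force: [-0.0, 0.2, -0.6]
opening: 0.0001
```

View pics/s11.png

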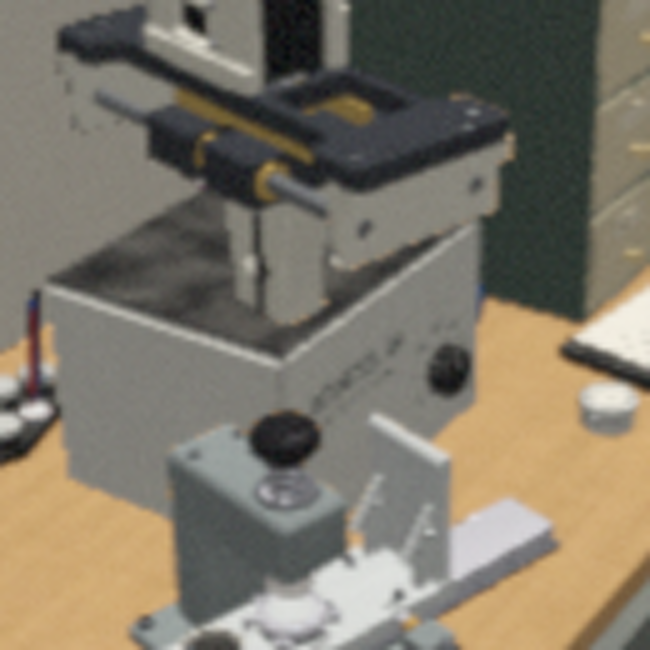

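The button is up again at the same pixel (285,437). The push plate is unchanged at (375,415)–(450,462), the watch lies flat under the die, and the hand is clear. I'm handing the job in.

```bash
python3 -c "
from h import *
print(ctrl.close_job()); print(ctrl.get_obs()['clock'])"
```

```text
the job is handed in; nothing more can be done
None
the job is handed in; nothing more can be done
```

I pushed the shuttle by its end plate past the first notch (the cushion's nest) until the watch case's nest, the trailing one, clicked in under the plunger. I then pressed the button to the bottom once, let it spring up and handed the job in. `close_job` gives no verdict, so these are my own checks.

- **Click:** the pull-in showed only as the push force fading to about 0 N. The finger then met the standing plate at y = −0.0106 m, against −0.0105 m predicted from the first notch. The side picture put the travel at about 0.101 m, good to 1–2 mm.
- **Press:** the button went down about 13.6 mm and the force rose to 24 N where it stopped. The joint value for the back can't be read, so I take it to be home from that.
- **After release:** the side picture showed the button up at its earlier pixel, the plate unmoved, and the watch lying flat. The hand was about 58 mm above the button with no contact force. The last crop cut off part of the cushion; the last full view of it, during the press, showed it flat in its nest.
- **Bystanders:** I touched none knowingly, but took no last picture of all of them.

At my last move before handing in, the clock stood at about 14 s of the 42 s allowed.

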